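Make up two cooking kits on a two-tier stand

TASK

From the stock set out along the front edge of the worktop and right of the sink, make up two cooking kits on the wooden two-tier stand: first the lemon and one garlic bulb on the lower board, each in a round recess of its own; then the upper board, dropped over the four posts so that it lies level on all four shoulders; last the other garlic bulb and the pepper mill on that upper board, each standing in a recess of its own. Set things down gently the way up they stand now, and leave the salt shaker and the spice jar of that stock where they are.

Things in the scene. Friction and masses are not known exactly. Their poses are not given: they have to be found in the camera images.
- stand: Lower tier, fixed: brown wooden board 280 x 180 mm, top 20 mm above the worktop, with two round recesses (84 mm wide, 6 deep) at x = -52 and +52, y = 0, floors 14 mm up. Four steel posts at x = +-115, y = +-66 mm: 22 mm thick up to a flat shoulder 92 mm above the worktop, then a 10 mm pin with tapered tip, ending at 118 mm. Origin: centre of the underside, on the worktop; x along the 280 mm side, z up
- upper_board: Upper tier, loose, ~0.45 kg: brown board 280 x 180 x 16 mm with two round recesses (84 mm wide, 6 deep) at x = -52 and +52, y = 0, floors 10 mm above its underside; 16 mm corner holes at x = +-115, y = +-66 for the stand's pins, either way round. Lifting bar across the middle: dark wood, 14 (x) x 124 (y) x 18 mm, its middle 66 mm above the underside, on rods at y = +-52. Origin: centre of the underside; x along the 280 mm side, z up
- garlic_a: In the stock at the front edge or right of the sink: a pinkish-white garlic bulb, 56 mm across and 56 mm high with its stem, about 35 g. Either bulb may go into either kit. Origin: centre of the underside, z up
- garlic_b: The other garlic bulb of that stock, of the same looks, 56 mm across and 55 mm high, about 35 g. Origin: centre of the underside, z up
- lemon: In the stock at the front edge or right of the sink (not the lemons at the back): a yellow lemon lying on its side, 71 mm long in x, 53 mm wide in y, 51 mm high, about 85 g. Origin: centre of the underside; x along its length, z up
- pepper_mill: In the stock at the front edge or right of the sink: a dark brown wooden pepper mill, upright, 150 mm high, foot 58 mm across, 50 mm across its head (110 to 139 mm up), with a small steel knob on top; 0.18 kg. The head does not turn. It is too tall for the lower tier. Origin: centre of the underside, z up
- salt_shaker: Bystander in that same stock, loose: a glass salt shaker with a grey domed top, 44 mm across, 90 mm high. Origin: centre of the underside. (Keep clear of the tall tap behind the sink: 0.45 m high, pivot at about x = 0.87, y = -0.165, its 0.2 m spout swung to the right)
- spice_jar: Bystander in that same stock, loose: a glass spice jar with a dark blue label and a dark lid, 41 mm across, 105 mm high. Origin: centre of the underside
There are look-alikes about, which are no part of the job. Leave any pink look-alike of the garlic_b alone.

How it is judged:
By the outcome, as a careful person would: the job done as asked, in the order asked, and still so for the second after the job is handed in, with the robot touching nothing.
It also fails if it takes over 144 s, if anything falls off the work surface, if the arm or the gripper's body presses on something with over 40 N, if the wrist force passes 120 N, or if a joint passes its speed limit or range.

ROBOT

A 6-joint arm with a two-finger parallel gripper is mounted at the origin on a cart in front of the work surface, level with it; the furniture and walls round the work are solid. World frame = base frame: x ahead of the robot, y to its left, z up, the work surface at z = 0. Lengths are in m, angles in degrees, forces in N, time in s.
With the tool pointing down it reaches from about 0.4 to 0.825 m from the base axis. Payload 7 kg.
Tool frame: the origin (TCP) lies at the very end of the fingers, on their centre line; the grasp point (between the pads) lies 19 mm behind it (r.hold_point_z is the distance from the TCP to the grasp point, in m); x points along the fingers, y is the direction in which the jaws open and shut, and the axes are right-handed (so a half turn about x gives the same grasp; the last joint's range is limited). The gripper opens to 88 mm and grips with 3 to 60 N. Pads are 19 mm wide; open, the fingers measure 130 mm over their backs; the gripper's body (78 mm by 193 mm) begins 47 mm behind the grasp point.
Start: joints at [-59.868, 20.546, 0.682, 0, -70.136, -16.507], TCP at [0.159, -0.656, 0.227] pointing down, gripper open.
Joint ranges: [-176.03, 176.03], [-82.01, 121.73], [-58.28, 71.71], [-173.87, 95.51], [-174.79, -0.11], [-173.66, 173.66]. Speed limits (degrees/s): [136.94, 136.94, 172.46, 180, 180, 180].

INTERFACE

Orientations are given as [roll, pitch, yaw] about the fixed x, y, z axes, in that order (R = Rz(yaw) Ry(pitch) Rx(roll)).
In Python, from plant import r gives the robot as it stands. The module is installed in compiled form; this text tells all that it offers.
- The arm moves only by the shell command python3 -m creep 'ROWS' [FORCE]. ROWS is JSON, a list of rows, each a list of 7 numbers: the turn, a rotation vector about the tool's x, y, z in rad, then the shift along the tool's x, y, z in cm, then the opening in per cent of the stroke, from 0 (shut) to 100 (fully open). In form: [[rx, ry, rz, x, y, z, fingers], ...]. A call has 1 to 8 rows; each row shifts and turns the commanded pose from where the row before left it, along the tool's axes as they then stand; what a row does not reach is not made up. A row lasts 1/10 s, in which the tool goes at most 50 mm and 8.59 degrees, less where a joint would pass 70% of its speed; a pose out of reach is approached as far as the arm can. A call is refused whole if a number of a shift passes 5 or a number of a turn 0.15, either way. A call with a gripper value outside its range is refused whole. The fingers move at their own pace and stop on an object; FORCE is the grip in N (left out, the last holds). Time passes only in rows, so rows that do not move let the fingers close. It gives the time, the measured TCP pose, the force and the opening at its end, in the units of the state.
- r.get_state(): the state, without advancing time (a new reading comes with each control period).
- r.capture(name): name is "side" or "top" or "wrist"; returns (picture, depth): 384x512x3 uint8, blue, green, red; 384x512 float32, m along the optical axis (not along the pixel's ray), 0 where there is no reading.
- r.camera_info(name): a dict with "fovy" (degrees; the focal length in pixels is half the picture's height over the tangent of half this angle, whatever the lens; pixels are square), "cx", "cy" (the principal point, pixels), "camera_from_world" (4x4, takes a point from world to camera coordinates). Camera axes: x right, y down, z forward; pixel columns grow to the right and rows downward; lengths in m; the calibration is good to about 2 mm. A picture is of the moment at which its call begins: read the wrist's pose just before it. camera_info takes no time and is no camera call; for the wrist camera it gives the pose at the moment of the call.
- r.close_job(): hands the job in, once; it reports no verdict.
Trained networks look in the newest picture that a camera, given by its name, has taken for a name from the list of things; names that differ only in an ending like _2 or _b are one class to them, and where a whole thing is asked for, a point or a joint stands for the part that bears it (a point fixed in the world has none). Each returns a list of dicts, best first, with "score" (0 to 1); they miss things now and then, are a little off and sometimes report something else, mostly with a low value. They report only what shows in the picture. A call takes as long as a camera call. They do not tell look-alikes from the thing itself.
- r.look_for(query, camera): "rect" ([left, top, right, bottom] in pixels, round what is visible of it).
- r.masks_of(query, camera): "pixels" (384x512 bool, what is visible of it) and "rect" ([left, top, right, bottom] in pixels, round what is visible of it).
The state is a dict: "time_s": time; "joints": joint angles; "qd": joint speeds; "joint_torque": joint torques, N m; "tcp_pos": TCP position; "eef_rot": TCP orientation; "contact_force": force on the tool from outside, world axes, zero at the start; "moment": the same for the moment, N m; "gripper_width": finger opening in m.
Only numpy, scipy, OpenCV 4.12 (cv2) and the standard library are available. Lean on these libraries where they do the work, as an engineer would, in place of code of your own. Each camera call takes 0.05 s, during which the arm holds its last target. There are 200 camera calls.

## Working session

There is one attempt and no reset: what is moved stays moved. The work goes in short steps, Python scripts to look and compute and a shell command to move; the robot and the scene stay as the last step left them, time stands still between calls to the robot, and variables do not carry over. Pictures are saved under pics/ and viewed, about 12 in all and at most 16, crops included, and the job is handed in when it is done.

```bash
mkdir -p pics
cat > h.py <<'E'
import numpy as np, cv2
from plant import r
def cam(n):
    i=r.camera_info(n); f=192/np.tan(np.radians(i['fovy'])/2)
    return f,i['cx'],i['cy'],np.array(i['camera_from_world'])
def cloud(n,d,C=None):
    f,cx,cy,T=C or cam(n); v,u=np.mgrid[:384,:512]
    p=np.stack([(u-cx)/f*d,(v-cy)/f*d,d],-1)
    return (p-T[:3,3])@T[:3,:3]
def proj(n,P,C=None):
    f,cx,cy,T=C or cam(n); q=np.atleast_2d(P)@T[:3,:3].T+T[:3,3]
    return np.c_[f*q[:,0]/q[:,2]+cx,f*q[:,1]/q[:,2]+cy]
E
python3 - <<'E'
from h import *
s=r.get_state(); print({k:np.round(v,3) for k,v in s.items()})
for n in ['top','side','wrist']:
    C=cam(n); im,d=r.capture(n); cv2.imwrite(f'pics/{n}0.png',im); np.save(f'/tmp/{n}.npy',d)
    P=cloud(n,d,C); print(n,(-C[3][:3,:3].T@C[3][:3,3]).round(3))
    if n=='wrist':continue
    for q in ['stand','upper_board','garlic_a','lemon','pepper_mill','salt_shaker','spice_jar']:
        for m in r.masks_of(q,n):
            k=m['pixels']&(d>0); p=P[k]
            if len(p): print(q,round(m['score'],2),np.round(m['rect']),np.percentile(p,2,0).round(3),np.percentile(p,98,0).round(3))
E
```

```text
{'time_s': np.float64(0.0), 'joints': array([-5.9870e+01,  2.0590e+01,  6.3300e-01, -1.9000e-02, -7.0135e+01,
       -1.6506e+01]), 'qd': array([ 0.057, -0.063, -0.111,  0.011, -0.008, -0.015]), 'joint_torque': array([ 0.0000e+00, -5.8272e+01,  2.9306e+01,  6.9980e+00,  7.0000e-03,
       -0.0000e+00]), 'tcp_pos': array([ 0.159, -0.656,  0.226]), 'eef_rot': array([ 95.467,  89.907, 109.084]), 'contact_force': array([ 0.581,  0.051, -0.41 ]), 'moment': array([-0.026, -0.027,  0.043]), 'gripper_width': np.float64(0.088)}
top [ 0.322 -0.071  1.263]
stand 0.96 [143. 116. 207. 212.] [0.454 0.105 0.004] [0.72  0.282 0.094]
upper_board 0.97 [ 74. 148. 136. 236.] [0.363 0.329 0.007] [0.63  0.5   0.076]
garlic_a 0.72 [276. 218. 290. 236.] [ 0.372 -0.165  0.001] [ 0.419 -0.119  0.053]
garlic_a 0.69 [369. 200. 388. 219.] [ 0.427 -0.461  0.024] [ 0.474 -0.415  0.051]
garlic_a 0.56 [400. 190. 415. 203.] [ 0.473 -0.56   0.018] [ 0.519 -0.511  0.049]
garlic_a 0.18 [ 71. 150. 137. 238.] [0.363 0.328 0.008] [0.631 0.5   0.076]
lemon 0.6 [172. 217. 190. 237.] [0.357 0.139 0.006] [0.415 0.188 0.054]
pe
[... 409 characters left out ...]
] [ 0.455 -0.305  0.107]
upper_board 0.57 [127. 248. 230. 310.] [0.363 0.334 0.007] [0.626 0.505 0.074]
garlic_a 0.67 [287. 126. 301. 161.] [ 0.538 -1.289 -0.326] [ 0.987 -0.406  0.143]
garlic_a 0.64 [286. 188. 301. 203.] [ 0.373 -0.153  0.014] [ 0.42  -0.113  0.048]
garlic_a 0.58 [310. 141. 324. 153.] [ 0.471 -1.714 -0.609] [ 0.99  -0.504  0.045]
garlic_a 0.54 [310. 154. 319. 163.] [ 0.425 -0.445  0.021] [ 0.453 -0.417  0.048]
lemon 0.49 [242. 232. 262. 246.] [0.357 0.158 0.019] [0.408 0.193 0.053]
pepper_mill 0.55 [288. 126. 301. 160.] [ 0.538 -1.259 -0.33 ] [ 0.984 -0.406  0.142]
salt_shaker 0.55 [272. 197. 279. 222.] [ 0.371 -0.012  0.003] [0.41  0.028 0.092]
wrist [ 0.095 -0.671  0.385]
```

Run:
```python
import cv2,numpy as np
im=cv2.imread('pics/top0.png'); cv2.imwrite('pics/top0b.png',cv2.resize(im[90:260,50:450],(800,340),interpolation=cv2.INTER_CUBIC))
```

```text
(no output)
```

View pics/top0b.png

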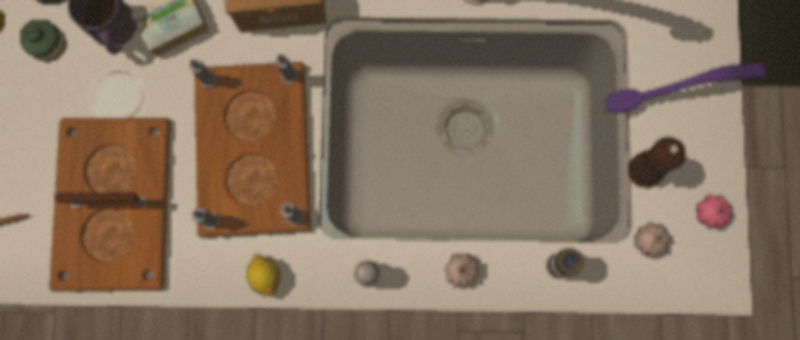

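View pics/side0.png

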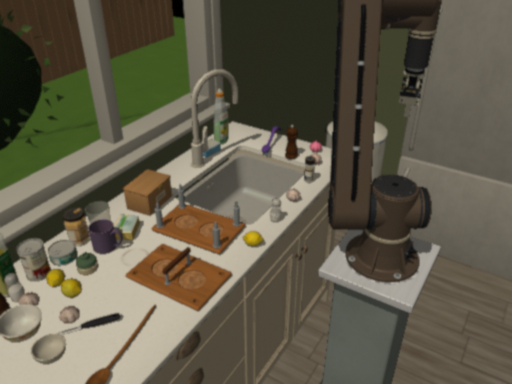

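The pink bulb at about (0.50, -0.53) is the look-alike. The stock garlics are at (0.395, -0.14) and (0.45, -0.44).

```bash
cat >> h.py <<'E'
from scipy.spatial.transform import Rotation as Ro
def pose():
    s=r.get_state(); return np.array(s['tcp_pos']),Ro.from_euler('xyz',s['eef_rot'],degrees=True).as_matrix(),s
def go(x,y,z,jaw=None):
    """print turn (rot vec, tool axes) to make tool vertical w/ jaw axis at angle jaw deg, then shift cm in the axes after the turn"""
    p,R,s=pose(); yy=R[:,1]; a=np.degrees(np.arctan2(yy[1],yy[0]))
    if jaw is None: jaw=a
    jaw=a+(jaw-a+90)%180-90
    c,sn=np.cos(np.radians(jaw)),np.sin(np.radians(jaw))
    X=np.array([0,0,-1.]);Y=np.array([c,sn,0]);G=np.c_[X,Y,np.cross(X,Y)]
    rv=Ro.from_matrix(R.T@G).as_rotvec()
    print('t',round(s['time_s'],2),'p',p.round(4),'jaw now',a.round(1),'turn',rv.round(3),'shift cm',(G.T@(np.array([x,y,z])-p)*100).round(2),'F',np.round(s['contact_force'],1),'w',round(s['gripper_width'],4),'j6',np.round(s['joints'][5]),)
def rect(p):
    (c,(w,h),a)=cv2.minAreaRect((p[:,:2]*1000).astype(np.float32))
    if w<h: w,h,a=h,w,a+90
    return np.round(c,1),round(w,1),round(h,1),round((a+90)%180-90,2)
E
python3 - <<'E'
from h import *
n='top';C=cam(n); im,d=r.capture(n);P=cloud(n,d,C)
for q,lo,hi in [('stand',.014,.026),('upper_board',.01,.022)]:
    m=r.masks_of(q,n)[0]['pixels']&(d>0); z=P[...,2]; k=(m&(z>lo)&(z<hi)).astype(np.uint8)
    print(q,rect(P[k>0]))
    t=P[m&(z>.055)]; print('high',np.round(np.percentile(t,[2,50,98],0),3).tolist(),rect(t))
for q in ['garlic_a','lemon','pepper_mill']:
    for o in r.masks_of(q,n):
        if o['score']<.4: continue
        m=o['pixels']&(d>0);p=P[m];p=p[p[:,2]>.015]
        print(q,rect(p),'mean',p.mean(0).round(3)); 
        if q=='pepper_mill': p=p[p[:,2]>.1];print('head',rect(p),p.mean(0).round(3))
_,R,_=pose();print(R.round(3)); T=cam('wrist')[3]; print('wristcam in tool', (R.T@T[:3,:3].T).round(2), (R.T@(-T[:3,:3].T@T[:3,3]-pose()[0])).round(3))
go(.385,.164,.2,90)
E
```

```text
stand (array([589.1, 194.3]), 279.3, 179.8, 4.05)
high [[0.46, 0.11, 0.057], [0.688, 0.241, 0.092], [0.71, 0.271, 0.118]] (array([586.4, 191.4]), 246.7, 148.9, 3.99)
upper_board (array([498. , 415.2]), 278.4, 180.7, 1.34)
high [[0.49, 0.355, 0.064], [0.495, 0.414, 0.076], [0.502, 0.472, 0.081]] (array([496.5, 414.5]), 122.2, 12.4, -88.93)
garlic_a (array([ 397.6, -143.1]), 53.5, 51.2, -33.05) mean [ 0.397 -0.142  0.039]
garlic_a (array([ 496.2, -535.2]), 51.1, 48.1, -88.46) mean [ 0.495 -0.532  0.037]
lemon (array([385.8, 163.5]), 54.9, 53.2, 64.77) mean [0.385 0.162 0.044]
lemon (array([ 562.3, -434.4]), 52.3, 47.9, -1.07) mean [ 0.56  -0.429  0.098]
[[-0.    -0.236  0.972]
 [-0.     0.972  0.236]
 [-1.    -0.    -0.   ]]
wristcam in tool [[-0.   -0.25  0.97]
 [ 1.    0.    0.  ]
 [-0.    0.97  0.25]] [-0.159  0.    -0.066]
t 1.15 p [ 0.159  -0.656   0.2266] jaw now 103.6 turn [ 0.238 -0.     0.   ] shift cm [ 2.66 82.   22.6 ] F [ 0.6  0.5 -0.8] w 0.0871 j6 -17.0
```

```bash
python3 -m creep '[[0.119,0,0,0,0,0,100],[0.119,0,0,0,0,0,100],[0,0,0,0,3.06,2.9,100],[0,0,0,0,3.06,2.9,100],[0,0,0,0,3.06,2.9,100],[0,0,0,0,3.06,2.9,100],[0,0,0,0,3.06,2.9,100],[0,0,0,0,3.06,2.9,100]]' 20
python3 -m creep '[[0,0,0,0,3.06,2.9,100],[0,0,0,0,3.06,2.9,100],[0,0,0,0,3.06,2.9,100],[0,0,0,0,3.06,2.9,100],[0,0,0,0,4.67,-0.59,100],[0,0,0,0,4.67,-0.59,100],[0,0,0,0,4.67,-0.59,100],[0,0,0,0,4.67,-0.59,100]]'
python3 -m creep '[[0,0,0,0,4.67,-0.59,100],[0,0,0,0,4.67,-0.59,100],[0,0,0,0,4.67,-0.59,100],[0,0,0,0,4.67,-0.59,100],[0,0,0,0,4.67,-0.59,100],[0,0,0,0,4.67,-0.59,100],[0,0,0,0,4.67,-0.59,100],[0,0,0,0,0,0,100]]'
python3 - <<'E'
from h import *
go(.385,.164,.2,90)
C=cam('wrist');im,d=r.capture('wrist');cv2.imwrite('pics/w1.png',im);P=cloud('wrist',d,C)
for o in r.masks_of('lemon','wrist'):
    m=o['pixels']&(d>0);p=P[m];p=p[(p[:,2]>.015)]
    print(o['score'],np.round(o['rect']),rect(p),p.mean(0).round(3),p[:,2].max().round(3))
E
```

```text
time_s: 1.95
tcp_pos: [0.334, -0.4711, 0.2268]
eef_rot: [-38.6, 90.0, -38.6]
contact_force: [0.8, -0.3, 1.0]
gripper_width: 0.0877
time_s: 2.75
tcp_pos: [0.4251, -0.1617, 0.2267]
eef_rot: [-0.4, 90.0, -0.5]
contact_force: [2.0, 1.0, 1.1]
gripper_width: 0.0874
time_s: 3.55
tcp_pos: [0.384, 0.1682, 0.227]
eef_rot: [48.8, 89.9, 49.1]
contact_force: [0.3, -0.7, -0.6]
gripper_width: 0.0872
t 3.55 p [0.384  0.1682 0.227 ] jaw now 90.3 turn [ 0.005  0.001 -0.001] shift cm [ 2.7  -0.42  0.1 ] F [ 0.3 -0.7 -0.6] w 0.0872 j6 -141.0
0.72 [230. 148. 276. 194.] (array([389.3, 165.6]), 56.5, 55.9, -23.23) [0.386 0.166 0.044] 0.054
```

View pics/w1.png

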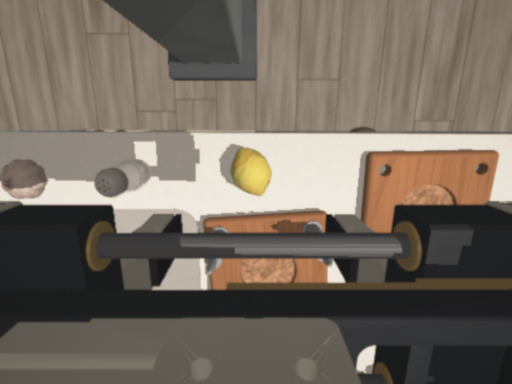

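Looking from above with up = towards the base: the lemon is at (250,171), its long axis going down-right, so its yaw is roughly +25 to 30°. The stand is clear.

Run:
```python
from h import *
print(np.round(r.get_state()['joints'],1))
C=cam('wrist');im,d=r.capture('wrist');P=cloud('wrist',d,C)
hsv=cv2.cvtColor(im,cv2.COLOR_BGR2HSV); m=(cv2.inRange(hsv,(18,120,60),(35,255,255))>0)
m[:, :215]=0;m[:, 290:]=0;m[:140]=0;m[205:]=0
p=P[m&(d>0)];print(m.sum(),P[m][:,2].min())
p=p[p[:,2]>.02][:,:2]
h=cv2.convexHull((p*1000).astype(np.float32));print(cv2.fitEllipse(h),cv2.minAreaRect(h))
u,s,v=np.linalg.svd(p-p.mean(0),full_matrices=False);print(p.mean(0),s,np.degrees(np.arctan2(v[0,1],v[0,0])))
for a in range(0,180,15):
    e=p@[np.cos(np.radians(a)),np.sin(np.radians(a))]; print(a,(np.ptp(e)*1000).round(),end='; ')
```

```text
[  50.6   -4.8  -29.5   -0.   -65.3 -140.4]
1328 0.029062529371764186
((387.7458190917969, 166.09188842773438), (45.79182815551758, 63.0604133605957), 118.274658203125) ((386.8364562988281, 165.77249145507812), (52.058563232421875, 50.93383026123047), 67.77916717529297)
[0.38496503 0.16540636] [0.5444145  0.41471787] 25.522854750558068
0 61.0; 15 66.0; 30 67.0; 45 63.0; 60 56.0; 75 51.0; 90 49.0; 105 48.0; 120 47.0; 135 47.0; 150 49.0; 165 54.0;
```

```bash
python3 -m creep '[[0.1165,0,0,0,0,0,100],[0.1165,0,0,0,0,0,100],[0.1165,0,0,0,0,0,100],[0.1165,0,0,0,-0.3,0.1,100],[0,0,0,4.4,0,0,100],[0,0,0,4.4,0,0,100],[0,0,0,4.4,0,0,100],[0,0,0,0,0,0,100]]' 15
python3 - <<'E'
from h import *
go(.386,.166,.008,117)
E
```

```text
time_s: 4.5
tcp_pos: [0.3816, 0.1563, 0.0906]
eef_rot: [-109.4, 89.5, -136.3]
contact_force: [-0.1, -0.5, 0.3]
gripper_width: 0.0874
t 4.5 p [0.3816 0.1563 0.0906] jaw now 63.1 turn [-0.941 -0.007  0.007] shift cm [8.26 0.67 0.84] F [-0.1 -0.5  0.3] w 0.0874 j6 -167.0
```

```bash
python3 -m creep '[[-0.1345,-0.001,0.001,0,0,0,100],[-0.1345,-0.001,0.001,0,0,0,100],[-0.1345,-0.001,0.001,0,0,0,100],[-0.1345,-0.001,0.001,0,0,0,100],[-0.1345,-0.001,0.001,0,0,0,100],[-0.1345,-0.001,0.001,0,0,0,100],[-0.1345,-0.001,0.001,0,0,0,100],[0,0,0,0,0.67,0.84,100]]' 15
python3 - <<'E'
from h import *
go(.386,.166,.008,117)
E
```

```text
time_s: 5.3
tcp_pos: [0.3893, 0.1698, 0.0968]
eef_rot: [17.6, 89.3, 44.9]
contact_force: [0.9, 0.3, 0.1]
gripper_width: 0.0879
t 5.3 p [0.3893 0.1698 0.0968] jaw now 117.3 turn [ 0.004  0.011 -0.004] shift cm [ 8.88 -0.19 -0.46] F [0.9 0.3 0.1] w 0.0879 j6 -113.0
```

```bash
python3 -m creep '[[0,0.011,-0.004,0,-0.2,-0.46,100],[0,0,0,3.5,0,0,100],[0,0,0,3,0,0,100],[0,0,0,1.6,0,0,100],[0,0,0,0.7,0,0,100],[0,0,0,0,0,0,100]]' 15
python3 - <<'E'
from h import *
go(.386,.166,.008,117)
E
```

```text
time_s: 5.9
tcp_pos: [0.3853, 0.166, 0.0064]
eef_rot: [-152.3, 89.8, -125.1]
contact_force: [-0.0, -0.1, -0.3]
gripper_width: 0.0875
t 5.9 p [0.3853 0.166  0.0064] jaw now 117.1 turn [ 0.002 -0.004  0.002] shift cm [-0.16 -0.03  0.06] F [-0.  -0.1 -0.3] w 0.0875 j6 -113.0
```

```bash
python3 -m creep '[[0,0,0,0,0,0,40],[0,0,0,0,0,0,40],[0,0,0,0,0,0,40],[0,0,0,0,0,0,40],[0,0,0,0,0,0,40],[0,0,0,-2,0,0,40],[0,0,0,-4,0,0,40],[0,0,0,-4,0,0,40]]' 15
python3 -m creep '[[0,0,0,-4,0,0,40],[0,0,0,-3,0,0,40],[0,0,0,0,0,0,40]]'
python3 - <<'E'
from h import *
go(.641,.198,.18,94)
E
```

```text
time_s: 6.7
tcp_pos: [0.3847, 0.1657, 0.1074]
eef_rot: [-155.3, 89.7, -128.1]
contact_force: [1.5, 1.5, -0.9]
gripper_width: 0.0498
time_s: 7.0
tcp_pos: [0.3873, 0.1682, 0.1808]
eef_rot: [11.7, 89.7, 39.0]
contact_force: [0.6, -0.3, -1.5]
gripper_width: 0.0494
t 7.0 p [0.3873 0.1682 0.1808] jaw now 117.3 turn [ 0.406  0.005 -0.002] shift cm [ 0.08  1.2  25.52] F [ 0.6 -0.3 -1.5] w 0.0494 j6 -113.0
```

```bash
python3 -m creep '[[0.135,0.002,0,0,0,0,40],[0.135,0.002,0,0,0,0,40],[0.135,0,0,0,0,0,40],[0,0,0,0,0.24,4.8,40],[0,0,0,0,0.24,4.8,40],[0,0,0,0,0.24,4.8,40],[0,0,0,0,0.24,4.8,40],[0,0,0,0,0.24,4.8,40]]'
python3 -m creep '[[0,0,0,0,0,1.5,40],[0,0,0,0,0,0,40]]'
python3 - <<'E'
from h import *
go(.641,.198,.022,94)
E
```

```text
time_s: 7.8
tcp_pos: [0.6255, 0.1951, 0.1737]
eef_rot: [-154.2, 89.6, -150.2]
contact_force: [-0.5, -0.1, -0.1]
gripper_width: 0.05
time_s: 8.0
tcp_pos: [0.6403, 0.196, 0.1722]
eef_rot: [-152.3, 89.5, -148.4]
contact_force: [-1.3, 0.2, -0.8]
gripper_width: 0.0496
t 8.0 p [0.6403 0.196  0.1722] jaw now 93.9 turn [-0.001 -0.008  0.004] shift cm [15.02  0.2   0.09] F [-1.3  0.2 -0.8] w 0.0496 j6 -120.0
```

```bash
python3 -m creep '[[0,-0.008,0.004,0,0.2,0.1,40],[0,0,0,4,0,0,40],[0,0,0,4,0,0,40],[0,0,0,4,0,0,40],[0,0,0,1.5,0,0,40],[0,0,0,0.8,0,0,40],[0,0,0,0,0,0,40]]'
python3 - <<'E'
from h import *
go(.641,.198,.0215,94)
E
```

```text
time_s: 8.7
tcp_pos: [0.6402, 0.199, 0.0327]
eef_rot: [19.8, 89.8, 23.9]
contact_force: [-0.8, -0.6, -0.6]
gripper_width: 0.0496
t 8.7 p [0.6402 0.199  0.0327] jaw now 94.1 turn [ 0.001  0.003 -0.001] shift cm [ 1.12 -0.1   0.08] F [-0.8 -0.6 -0.6] w 0.0496 j6 -120.0
```

```bash
python3 -m creep '[[0,0,0,0.6,-0.05,0,40],[0,0,0,0.5,0,0,40],[0,0,0,0,0,0,40]]'
python3 -m creep '[[0,0,0,0,0,0,70],[0,0,0,0,0,0,90],[0,0,0,0,0,0,90],[0,0,0,-2,0,0,90],[0,0,0,-4,0,0,90],[0,0,0,-5,0,0,90],[0,0,0,-5,0,0,90],[0,0,0,-3,0,0,90]]'
python3 - <<'E'
from h import *
C=cam('top');im,d=r.capture('top');P=cloud('top',d,C)
cv2.imwrite('pics/t2.png',cv2.resize(im[90:260,50:250],(800,680))[:600])
for o in r.masks_of('lemon','top')[:3]:
    p=P[o['pixels']&(d>0)];print(o['score'],np.round(o['rect']),p.mean(0).round(3))
go(.397,-.142,.2,94)
E
```

```text
time_s: 9.0
tcp_pos: [0.6418, 0.199, 0.0232]
eef_rot: [22.0, 89.6, 26.1]
contact_force: [1.0, 0.6, 2.1]
gripper_width: 0.0495
time_s: 9.8
tcp_pos: [0.6409, 0.1982, 0.2159]
eef_rot: [20.3, 89.6, 24.4]
contact_force: [0.5, 0.2, -1.0]
gripper_width: 0.0789
t 9.9 p [0.6422 0.1988 0.2174] jaw now 94.1 turn [ 0.001  0.011 -0.005] shift cm [  1.74 -32.29 -26.83] F [-0.2 -1.2 -0.2] w 0.0789 j6 -120.0
```

View pics/t2.png

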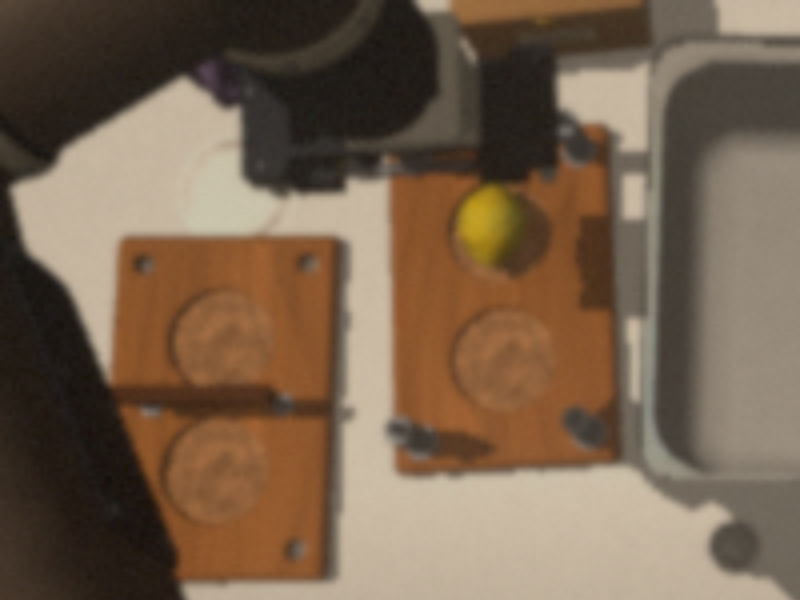

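Lemon sits in the far recess (492,225). Next is garlic 1.

```bash
python3 -m creep '[[0,0.011,-0.005,0,-3.6,-3,100],[0,0,0,0,-3.6,-3,100],[0,0,0,0,-3.6,-3,100],[0,0,0,0,-3.6,-3,100],[0,0,0,0,-3.6,-3,100],[0,0,0,0,-3.6,-3,100],[0,0,0,0,-3.6,-3,100],[0,0,0,0,-3.6,-3,100]]' 8
python3 -m creep '[[0,0,0,1.7,-3.5,-2.8,100],[0,0,0,0,0,0,100]]'
python3 - <<'E'
from h import *
go(.397,-.142,.01,94)
C=cam('wrist');im,d=r.capture('wrist');cv2.imwrite('pics/w2.png',im);P=cloud('wrist',d,C)
for o in r.masks_of('garlic_a','wrist'):
    m=o['pixels']&(d>0);p=P[m];p=p[(p[:,2]>.015)]
    if len(p): print(o['score'],np.round(o['rect']),rect(p),p.mean(0).round(3),p[:,2].max().round(3))
E
```

```text
time_s: 10.7
tcp_pos: [0.4188, -0.1074, 0.2132]
eef_rot: [-157.4, 89.5, -153.3]
contact_force: [0.8, 0.5, -0.2]
gripper_width: 0.0877
time_s: 10.9
tcp_pos: [0.3903, -0.1456, 0.195]
eef_rot: [-166.8, 89.3, -163.0]
contact_force: [0.8, 0.8, 0.5]
gripper_width: 0.0878
t 10.9 p [ 0.3903 -0.1456  0.195 ] jaw now 93.8 turn [-0.004 -0.012  0.003] shift cm [18.5   0.31  0.69] F [0.8 0.8 0.5] w 0.0878 j6 -93.0
0.96 [  2. 186.  41. 204.] (array([ 435. , -432.3]), 46.2, 17.0, 78.69) [ 0.436 -0.429  0.029] 0.04
0.91 [234. 162. 276. 208.] (array([ 400.4, -141.9]), 51.7, 50.7, -88.38) [ 0.398 -0.142  0.038] 0.058
```

```bash
python3 -m creep '[[-0.004,-0.012,0.003,0,0.3,0.8,100],[0,0,0,4.5,0,0,100],[0,0,0,4.5,0,0,100],[0,0,0,4.5,0,0,100],[0,0,0,3.2,0,0,100],[0,0,0,1.5,0,0,100],[0,0,0,0,0,0,100]]'
python3 - <<'E'
from h import *
go(.399,-.1425,.007,94)
E
```

```text
time_s: 11.7
tcp_pos: [0.4031, -0.1388, 0.0129]
eef_rot: [-126.9, 89.9, -122.6]
contact_force: [0.5, -0.5, 0.7]
gripper_width: 0.0881
t 11.7 p [ 0.4031 -0.1388  0.0129] jaw now 94.4 turn [ 0.006 -0.001  0.001] shift cm [ 0.59 -0.34 -0.44] F [ 0.5 -0.5  0.7] w 0.0881 j6 -94.0
```

```bash
python3 -m creep '[[0,0,0,0.6,-0.34,-0.44,100],[0,0,0,0,0,0,100],[0,0,0,0,0,0,45],[0,0,0,0,0,0,45],[0,0,0,0,0,0,45],[0,0,0,0,0,0,45],[0,0,0,0,0,0,45]]' 8
python3 - <<'E'
from h import *
go(.537,.1905,.19,94)
E
```

```text
time_s: 12.4
tcp_pos: [0.3996, -0.1434, 0.0093]
eef_rot: [-9.9, 89.7, -5.6]
contact_force: [0.1, 0.1, -0.2]
gripper_width: 0.0528
t 12.4 p [ 0.3996 -0.1434  0.0093] jaw now 94.3 turn [0.004 0.004 0.001] shift cm [-18.07  32.35  16.04] F [ 0.1  0.1 -0.2] w 0.0528 j6 -93.0
```

```bash
python3 -m creep '[[0,0,0,-2,0,0,45],[0,0,0,-4,0,0,45],[0,0,0,-4.5,0,0,45],[0,0,0,-4.5,0,0,45],[0,0,0,-3,0,0,45]]'
python3 -m creep '[[0,0,0,0,4.04,2,45],[0,0,0,0,4.04,2,45],[0,0,0,0,4.04,2,45],[0,0,0,0,4.04,2,45],[0,0,0,0,4.04,2,45],[0,0,0,0,4.04,2,45],[0,0,0,0,4.04,2,45],[0,0,0,0,4.04,2,45]]'
python3 -m creep '[[0,0,0,0,0,0,45],[0,0,0,0,0,0,45]]'
python3 - <<'E'
from h import *
go(.537,.1905,.0235,94)
E
```

```text
time_s: 12.9
tcp_pos: [0.3993, -0.1434, 0.1924]
eef_rot: [-8.6, 89.6, -4.3]
contact_force: [1.4, -0.7, -0.9]
gripper_width: 0.0527
time_s: 13.7
tcp_pos: [0.5345, 0.1927, 0.1893]
eef_rot: [-13.1, 89.8, -8.8]
contact_force: [0.5, 0.6, 0.4]
gripper_width: 0.0525
time_s: 13.9
tcp_pos: [0.534, 0.1916, 0.1885]
eef_rot: [-36.8, 89.8, -32.5]
contact_force: [-0.6, -0.3, -0.3]
gripper_width: 0.0529
t 13.9 p [0.534  0.1916 0.1885] jaw now 94.3 turn [0.006 0.002 0.002] shift cm [16.5  -0.14  0.29] F [-0.6 -0.3 -0.3] w 0.0529 j6 -125.0
```

```bash
python3 -m creep '[[0,0,0,4,-0.14,0.3,45],[0,0,0,4.5,0,0,45],[0,0,0,4,0,0,45],[0,0,0,2,0,0,45],[0,0,0,1,0,0,45],[0,0,0,0.5,0,0,45],[0,0,0,0,0,0,45]]'
python3 - <<'E'
from h import *
go(.537,.1905,.0235,94)
E
```

```text
time_s: 14.6
tcp_pos: [0.5382, 0.1894, 0.0299]
eef_rot: [-8.7, 89.8, -4.4]
contact_force: [-0.2, 0.1, -0.2]
gripper_width: 0.0524
t 14.6 p [0.5382 0.1894 0.0299] jaw now 94.2 turn [0.004 0.004 0.001] shift cm [ 0.64  0.12 -0.11] F [-0.2  0.1 -0.2] w 0.0524 j6 -125.0
```

```bash
python3 -m creep '[[0,0,0,0.6,0,0,45],[0,0,0,0,0,0,45],[0,0,0,0,0,0,70],[0,0,0,0,0,0,90],[0,0,0,0,0,0,90],[0,0,0,-2,0,0,90],[0,0,0,-4,0,0,90],[0,0,0,-5,0,0,90]]'
python3 -m creep '[[0,0,0,-5,0,0,90],[0,0,0,-4,0,0,90],[0,0,0,0,0,0,90]]'
python3 - <<'E'
from h import *
go(.4965,.4145,.22,1.3)
E
```

```text
time_s: 15.4
tcp_pos: [0.5363, 0.1889, 0.1331]
eef_rot: [-86.7, 89.8, -82.4]
contact_force: [1.3, 0.9, -0.5]
gripper_width: 0.0788
time_s: 15.7
tcp_pos: [0.5401, 0.1911, 0.2306]
eef_rot: [15.9, 89.2, 20.2]
contact_force: [0.0, -0.6, -0.7]
gripper_width: 0.0791
t 15.7 p [0.5401 0.1911 0.2306] jaw now 94.3 turn [-1.518  0.014  0.007] shift cm [ 1.06  3.85 22.43] F [ 0.  -0.6 -0.7] w 0.0791 j6 -125.0
```

```bash
python3 -m creep '[[0,0,0,0,4.5,-0.54,100],[0,0,0,0,4.5,-0.54,100],[0,0,0,0,4.5,-0.54,100],[0,0,0,0,4.5,-0.54,100],[0,0,0,0,4.5,-0.54,100],[-0.138,0,0,0,0,0,100],[-0.138,0,0,0,0,0,100],[-0.138,0,0,0,0,0,100]]' 40
python3 -m creep '[[-0.138,0,0,0,0,0,100],[-0.138,0,0,0,0,0,100],[-0.138,0,0,0,0,0,100],[-0.138,0,0,0,0,0,100],[-0.138,0,0,0,0,0,100],[-0.138,0,0,0,0,0,100],[-0.138,0,0,0,0,0,100],[-0.138,0,0,0,0,0,100]]'
python3 - <<'E'
from h import *
go(.4965,.4145,.22,1.3)
C=cam('wrist');im,d=r.capture('wrist');cv2.imwrite('pics/w3.png',im);P=cloud('wrist',d,C)
for o in r.masks_of('upper_board','wrist'):
    m=o['pixels']&(d>0);p=P[m]; t=p[(p[:,2]>.06)&(p[:,2]<.085)];b=p[(p[:,2]>.01)&(p[:,2]<.022)]
    print(o['score'],np.round(o['rect']),len(t),rect(t) if len(t)>5 else 0,rect(b) if len(b) else 0, np.median(t[:,2]))
E
```

```text
time_s: 16.5
tcp_pos: [0.4931, 0.4126, 0.2225]
eef_rot: [-49.9, 89.8, -21.5]
contact_force: [-0.2, -0.0, 0.0]
gripper_width: 0.0878
time_s: 17.3
tcp_pos: [0.4934, 0.412, 0.2228]
eef_rot: [-104.4, 89.8, -12.8]
contact_force: [-0.4, 0.3, 0.5]
gripper_width: 0.0876
t 17.3 p [0.4934 0.412  0.2228] jaw now -178.4 turn [ 0.005 -0.001  0.003] shift cm [ 0.28 -0.31  0.24] F [-0.4  0.3  0.5] w 0.0876 j6 -56.0
0.78 [142. 102. 356. 232.] 1241 (array([501.5, 416.9]), 122.5, 13.2, -88.54) (array([501.3, 416.8]), 279.4, 179.1, 1.45) 0.07538033974438105
```

View pics/w3.png

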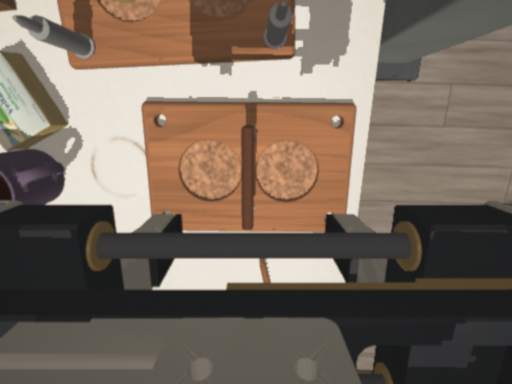

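The board and bar are clear: bar spans (248,125)–(248,230), four holes visible, gripper axis aligned with it.

```bash
python3 -m creep '[[0.003,0,0.003,0,-0.72,0.43,100],[0,0,0,4.5,0,0,100],[0,0,0,4.5,0,0,100],[0,0,0,4,0,0,100],[0,0,0,2.5,0,0,100],[0,0,0,1.5,0,0,100],[0,0,0,0,0,0,100]]'
python3 - <<'E'
from h import *
go(.5005,.4165,.047,1.45)
E
```

```text
time_s: 18.1
tcp_pos: [0.5004, 0.4157, 0.0509]
eef_rot: [157.0, 89.8, -112.1]
contact_force: [0.1, -0.7, -0.7]
gripper_width: 0.0878
t 18.1 p [0.5004 0.4157 0.0509] jaw now -179.1 turn [-0.009 -0.004 -0.002] shift cm [ 0.39 -0.01  0.08] F [ 0.1 -0.7 -0.7] w 0.0878 j6 -56.0
```

```bash
python3 -m creep '[[-0.006,0,0,0.4,0,0.08,100],[0,0,0,0,0,0,0],[0,0,0,0,0,0,0],[0,0,0,0,0,0,0],[0,0,0,0,0,0,0],[0,0,0,0,0,0,0],[0,0,0,0,0,0,0],[0,0,0,0,0,0,0]]' 45
python3 -m creep '[[0,0,0,0,0,0,0],[0,0,0,0,0,0,0],[0,0,0,0,0,0,0],[0,0,0,-1,0,0,0],[0,0,0,-1,0,0,0],[0,0,0,0,0,0,0]]'
python3 - <<'E'
from h import *
go(.589,.194,.22,4.05)
E
```

```text
time_s: 18.9
tcp_pos: [0.5008, 0.4173, 0.0492]
eef_rot: [-123.2, 89.9, -31.8]
contact_force: [-0.9, 0.9, -0.5]
gripper_width: 0.037
time_s: 19.5
tcp_pos: [0.5014, 0.4181, 0.071]
eef_rot: [-62.2, 89.8, 29.3]
contact_force: [-0.2, 0.5, -6.3]
gripper_width: 0.0134
t 19.5 p [0.5014 0.4181 0.071 ] jaw now -178.6 turn [-0.046  0.001  0.002] shift cm [-14.9   -7.15 -22.97] F [-0.2  0.5 -6.3] w 0.0134 j6 -56.0
```

```bash
python3 -m creep '[[0,0,0,-3,0,0,0],[0,0,0,-4,0,0,0],[0,0,0,-4,0,0,0],[0,0,0,-3,0,0,0],[0,0,0,-1,0,0,0],[-0.046,0,0,0,0,0,0],[0,0,0,0,0,0,0],[0,0,0,0,0,0,0]]'
python3 - <<'E'
from h import *
go(.589,.194,.22,4.05)
C=cam('wrist');im,d=r.capture('wrist');P=cloud('wrist',d,C);z=P[...,2]
st=pose(); np.savez('/tmp/w4.npz',im=im,d=d,P=P,p=st[0],R=st[1])
cv2.imwrite('pics/w4.png',im)
for o in r.masks_of('upper_board','wrist'):
    p=P[o['pixels']&(d>0)]; print(o['score'],np.round(o['rect']),np.percentile(p[:,2],[2,20,50,80,98]).round(3)); b=p[(p[:,2]>.17)&(p[:,2]<.20)]; print(rect(b),len(b))
for o in r.masks_of('stand','wrist'):
    p=P[o['pixels']&(d>0)];print('stand',o['score'],np.round(o['rect']),rect(p[(p[:,2]>.012)&(p[:,2]<.024)]))
print('tcp',st[0].round(4))
C=cam('top');im,d=r.capture('top');P=cloud('top',d,C)
for q in ('upper_board','stand'):
  for o in r.masks_of(q,'top')[:1]:
    p=P[o['pixels']&(d>0)];zz=(.165,.205) if q[0]=='u' else (.014,.026);b=p[(p[:,2]>zz[0])&(p[:,2]<zz[1])];print('top',q,o['score'],np.round(o['rect']),rect(b),np.median(b[:,2]))
cv2.imwrite('pics/t4.png',im)
E
```

```text
time_s: 20.3
tcp_pos: [0.5, 0.4168, 0.2175]
eef_rot: [151.7, 89.9, -114.4]
contact_force: [-0.4, -0.3, -5.1]
gripper_width: 0.0139
t 20.3 p [0.5    0.4168 0.2175] jaw now -176.0 turn [-0.002 -0.002 -0.001] shift cm [ -0.25  -7.3  -22.85] F [-0.4 -0.3 -5.1] w 0.0139 j6 -53.0
0.69 [ 50.  78. 460. 294.] [0.179 0.182 0.185 0.186 0.244]
(array([501.2, 405.5]), 278.5, 157.1, 3.98) 50447
stand 0.57 [ 21.   0. 308.  58.] (array([588.2, 254.7]), 278.5, 61.1, 4.21)
tcp [0.5001 0.4168 0.2176]
top upper_board 0.79 [ 46. 131. 118. 239.] (array([497.2, 414.8]), 279.5, 179.2, 3.97) 0.18557512399894396
top stand 0.56 [146. 119. 208. 211.] (array([588.7, 194. ]), 279.4, 180.3, 3.99) 0.020957230963790208
```

View pics/w4.png

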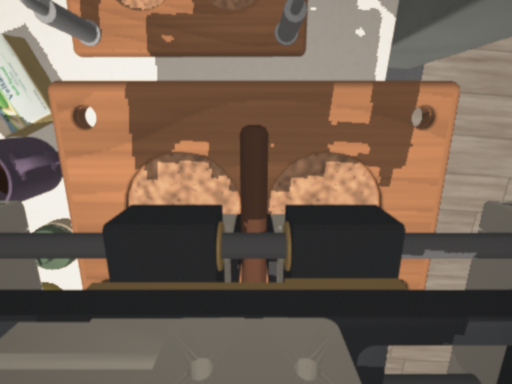

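The top and wrist cameras agree within 1 mm on the board-to-stand offset (92, −221 mm), and the yaws match. I'll move over the stand.

```bash
python3 -m creep '[[0,0,0,0,-1.5,-4.4,0],[0,0,0,0,-1.5,-4.4,0],[0,0,0,0,-1.5,-4.4,0],[0,0,0,0,-1.5,-4.4,0],[0,0,0,0,-1.5,-4.4,0],[0,0,0,0,0,-0.7,0],[0,0,0,0,0,0,0],[0,0,0,0,0,0,0]]'
python3 - <<'E'
from h import *
for _ in range(3): go(.5919,.1956,.15,4.1); r.capture('top')
E
```

```text
time_s: 21.4
tcp_pos: [0.5915, 0.1964, 0.2194]
eef_rot: [-106.6, 89.9, -12.6]
contact_force: [-0.6, 0.5, -5.6]
gripper_width: 0.014
t 21.4 p [0.5915 0.1964 0.2194] jaw now -176.0 turn [-0.002 -0.     0.001] shift cm [ 6.94 -0.03 -0.08] F [-0.6  0.5 -5.6] w 0.014 j6 -32.0
t 21.45 p [0.5914 0.1969 0.2194] jaw now -175.9 turn [-0.001 -0.     0.001] shift cm [ 6.94 -0.04 -0.13] F [ 0.8  0.9 -6.3] w 0.0138 j6 -32.0
t 21.5 p [0.5913 0.1972 0.2194] jaw now -175.9 turn [-0.    -0.     0.001] shift cm [ 6.94 -0.05 -0.17] F [-0.1  0.8 -5.8] w 0.0136 j6 -32.0
```

```bash
python3 -m creep '[[0,0,0,0,-0.05,-0.13,0],[0,0,0,2,0,0,0],[0,0,0,2,0,0,0],[0,0,0,1,0,0,0],[0,0,0,0,0,0,0],[0,0,0,0,0,0,0]]'
python3 - <<'E'
from h import *
for _ in range(3): go(.5919,.1956,.15,4.1); r.capture('top')
C=cam('top');im,d=r.capture('top');P=cloud('top',d,C)
for o in r.masks_of('upper_board','top')[:1]:
    p=P[o['pixels']&(d>0)];b=p[(p[:,2]>.11)&(p[:,2]<.155)];print(o['score'],np.round(o['rect']),rect(b),np.median(b[:,2]))
cv2.imwrite('pics/t5.png',cv2.resize(im[90:260,120:270],(600,600*170//150)) [:600])
E
```

```text
time_s: 22.15
tcp_pos: [0.5926, 0.1953, 0.17]
eef_rot: [-116.5, 89.9, -22.5]
contact_force: [0.1, 0.7, -5.7]
gripper_width: 0.0137
t 22.15 p [0.5926 0.1953 0.17  ] jaw now -175.9 turn [-0.    -0.001  0.002] shift cm [2.   0.06 0.03] F [ 0.1  0.7 -5.7] w 0.0137 j6 -32.0
t 22.2 p [0.5928 0.1954 0.1704] jaw now -175.9 turn [-0.    -0.     0.002] shift cm [2.04 0.09 0.03] F [ 0.5  0.3 -4.8] w 0.0133 j6 -32.0
t 22.25 p [0.5929 0.1954 0.1706] jaw now -175.9 turn [-0.001  0.     0.003] shift cm [2.06 0.09 0.03] F [ 0.1 -0.  -5.5] w 0.0138 j6 -32.0
0.78 [134. 105. 202. 205.] (array([589.2, 194.6]), 279.3, 179.4, 3.97) 0.13785762407995145
```

```bash
python3 -m creep '[[0,0,0,0.4,0.06,0.03,0],[0,0,0,0.4,0,0,0],[0,0,0,0.4,0,0,0],[0,0,0,0,0,0,0]]'
python3 -m creep '[[0,0,0,0.4,0,0,0],[0,0,0,0.4,0,0,0],[0,0,0,0,0,0,0]]'
python3 - <<'E'
from h import *
go(.5919,.1956,.142,4.1)
E
```

```text
time_s: 22.8
tcp_pos: [0.591, 0.1949, 0.1563]
eef_rot: [151.3, 89.9, -114.7]
contact_force: [-0.3, 0.5, -5.1]
gripper_width: 0.0133
time_s: 23.1
tcp_pos: [0.5911, 0.195, 0.1485]
eef_rot: [159.9, 89.9, -106.0]
contact_force: [-0.7, -0.3, -6.1]
gripper_width: 0.0137
t 23.1 p [0.5911 0.195  0.1485] jaw now -176.0 turn [-0.001 -0.001 -0.   ] shift cm [ 0.65 -0.08  0.06] F [-0.7 -0.3 -6.1] w 0.0137 j6 -32.0
```

Pins are entering with no contact force. I'll continue in small steps.

```bash
python3 -m creep '[[0,0,0,0.3,-0.04,0.03,0],[0,0,0,0.2,0,0,0],[0,0,0,0.1,0,0,0],[0,0,0,0,0,0,0]]'
python3 -m creep '[[0,0,0,0.1,0,0,0],[0,0,0,0,0,0,0]]'
python3 -m creep '[[0,0,0,0.1,0,0,0],[0,0,0,0,0,0,0]]'
```

```text
time_s: 23.5
tcp_pos: [0.5918, 0.1954, 0.1432]
eef_rot: [-146.0, 89.9, -51.9]
contact_force: [0.2, 0.6, -5.9]
gripper_width: 0.0139
time_s: 23.7
tcp_pos: [0.5919, 0.1955, 0.1423]
eef_rot: [-128.5, 89.9, -34.5]
contact_force: [0.3, 0.2, -5.6]
gripper_width: 0.0134
time_s: 23.9
tcp_pos: [0.5921, 0.1956, 0.1417]
eef_rot: [-109.0, 89.9, -15.0]
contact_force: [0.8, 0.9, -3.5]
gripper_width: 0.014
```

Contact is beginning: Fz went from −5.9 to −3.5.

```bash
python3 -m creep '[[0,0,0,0.1,0,0,0],[0,0,0,0,0,0,0]]'
python3 -m creep '[[0,0,0,0.05,0,0,0],[0,0,0,0,0,0,0]]'
python3 - <<'E'
from h import *
C=cam('top');im,d=r.capture('top');P=cloud('top',d,C)
o=r.masks_of('upper_board','top')[0]
p=P[o['pixels']&(d>0)];b=p[(p[:,2]>.09)&(p[:,2]<.125)];print(o['score'],np.round(o['rect']),rect(b),np.median(b[:,2]))
A=np.c_[b[:,:2]-b[:,:2].mean(0),np.ones(len(b))];b=b[np.abs(b[:,2]-.108)<.006];A=np.c_[b[:,:2]-b[:,:2].mean(0),np.ones(len(b))];print(np.linalg.lstsq(A,b[:,2],rcond=None)[0])
E
```

```text
time_s: 24.1
tcp_pos: [0.5922, 0.1959, 0.1412]
eef_rot: [-93.9, 89.9, 0.1]
contact_force: [-3.0, 2.0, 1.5]
gripper_width: 0.0135
time_s: 24.3
tcp_pos: [0.5923, 0.1959, 0.1412]
eef_rot: [-89.6, 89.9, 4.5]
contact_force: [-4.7, 2.7, 6.4]
gripper_width: 0.0137
0.59 [139. 114. 203. 209.] (array([588. , 194.4]), 278.1, 179.3, 3.98) 0.10895340743605407
[-0.00051801 -0.00160832  0.10866936]
```

```bash
python3 -m creep '[[0,0,0,-0.1,0,0,40],[0,0,0,0,0,0,60],[0,0,0,0,0,0,80],[0,0,0,0,0,0,80],[0,0,0,0,0,0,80],[0,0,0,-2,0,0,80],[0,0,0,-4,0,0,80],[0,0,0,-5,0,0,80]]'
python3 -m creep '[[0.137,0,0,-4,0,0,100],[0.137,0,0,0,0,0,100],[0.137,0,0,0,0,0,100],[0.137,0,0,0,0,0,100],[0.137,0,0,0,0,0,100],[0.137,0,0,0,0,0,100],[0.137,0,0,0,0,0,100],[0.137,0,0,0,0,0,100]]'
python3 - <<'E'
from h import *
d=np.load('/tmp/top.npy');P=cloud('top',d);k=(P[...,2]>.3)&(P[...,2]<.5)&(P[...,0]>.5)&(d>0)
p=P[k];print('tap',np.percentile(p,[1,50,99],0).round(3) if len(p) else 0)
go(.45,-.438,.22,94)
C=cam('wrist');im,d=r.capture('wrist');P=cloud('wrist',d,C);cv2.imwrite('pics/w6.png',im)
C=cam('top');im,d=r.capture('top');P=cloud('top',d,C);cv2.imwrite('pics/t6.png',im)
o=r.masks_of('upper_board','top')[0]
p=P[o['pixels']&(d>0)];b=p[(p[:,2]>.09)&(p[:,2]<.125)];print(o['score'],np.round(o['rect']),rect(b),np.median(b[:,2]))
b=b[np.abs(b[:,2]-.108)<.006];A=np.c_[b[:,:2]-b[:,:2].mean(0),np.ones(len(b))];print(np.linalg.lstsq(A,b[:,2],rcond=None)[0])
E
```

```text
time_s: 25.2
tcp_pos: [0.5907, 0.1949, 0.25]
eef_rot: [129.5, 89.8, -136.5]
contact_force: [1.5, 0.9, 0.4]
gripper_width: 0.0685
time_s: 26.0
tcp_pos: [0.5918, 0.1955, 0.2907]
eef_rot: [-76.4, 89.9, -45.5]
contact_force: [-0.3, -0.0, 0.2]
gripper_width: 0.0876
tap [[ 0.799 -0.49   0.301]
 [ 0.835 -0.268  0.369]
 [ 0.974 -0.161  0.392]]
t 26.0 p [0.5918 0.1955 0.2907] jaw now 120.9 turn [0.47  0.    0.001] shift cm [  7.07 -62.21 -18.56] F [-0.3 -0.   0.2] w 0.0876 j6 -95.0
0.73 [136. 110. 206. 207.] (array([589.1, 194.3]), 280.2, 178.3, 3.88) 0.10845918632597451
[-0.00443648 -0.00201395  0.10827017]
```

View pics/w6.png

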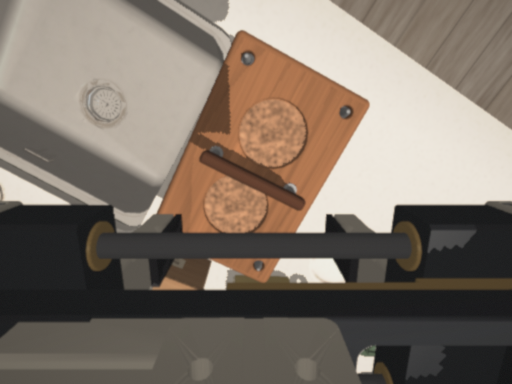

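The board is seated level, with pins visible in the holes at (248,57), (347,110) and (258,266). Next is the second garlic.

```bash
python3 -m creep '[[0.1175,0,0,0,0,0,100],[0.1175,0,0,0,0,0,100],[0.1175,0,0,0,0,0,100],[0.1175,0,0,0,0,0,100],[0,0,0,0,-4.45,-1.33,100],[0,0,0,0,-4.45,-1.33,100],[0,0,0,0,-4.45,-1.33,100],[0,0,0,0,-4.45,-1.33,100]]' 8
python3 -m creep '[[0,0,0,0,-4.45,-1.33,100],[0,0,0,0,-4.45,-1.33,100],[0,0,0,0,-4.45,-1.33,100],[0,0,0,0,-4.45,-1.33,100],[0,0,0,0,-4.45,-1.33,100],[0,0,0,0,-4.45,-1.33,100],[0,0,0,0,-4.45,-1.33,100],[0,0,0,0,-4.45,-1.33,100]]'
python3 -m creep '[[0,0,0,3,-4.0,-1.2,100],[0,0,0,4,-2,-0.8,100],[0,0,0,0,0,0,100],[0,0,0,0,0,0,100]]'
python3 - <<'E'
from h import *
go(.45,-.438,.008,94)
C=cam('wrist');im,d=r.capture('wrist');cv2.imwrite('pics/w7.png',im);P=cloud('wrist',d,C)
for q in ('garlic_a','pepper_mill','spice_jar'):
  for o in r.masks_of(q,'wrist'):
    m=o['pixels']&(d>0);p=P[m];p=p[(p[:,2]>.015)]
    if len(p): print(q,round(o['score'],2),np.round(o['rect']),rect(p),p.mean(0).round(3),p[:,2].max().round(3))
E
```

```text
time_s: 26.95
tcp_pos: [0.5515, 0.0126, 0.291]
eef_rot: [-32.2, 89.9, -27.6]
contact_force: [1.9, 0.1, 0.5]
gripper_width: 0.0873
time_s: 27.75
tcp_pos: [0.4721, -0.3508, 0.2913]
eef_rot: [-33.6, 89.9, -29.0]
contact_force: [1.2, -0.4, 0.1]
gripper_width: 0.0875
time_s: 28.15
tcp_pos: [0.457, -0.4096, 0.2212]
eef_rot: [177.9, 89.9, -177.6]
contact_force: [-0.1, 0.1, 0.5]
gripper_width: 0.0874
t 28.15 p [ 0.457  -0.4096  0.2212] jaw now 94.4 turn [ 0.007 -0.001 -0.   ] shift cm [21.32 -2.78 -0.9 ] F [-0.1  0.1  0.5] w 0.0874 j6 -62.0
garlic_a 0.92 [213. 141. 253. 185.] (array([ 453.3, -437.1]), 51.8, 51.3, -17.86) [ 0.451 -0.437  0.037] 0.057
garlic_a 0.72 [135. 174. 179. 209.] (array([ 497.7, -534.9]), 54.7, 48.2, 49.24) [ 0.495 -0.532  0.036] 0.058
pepper_mill 0.8 [196. 219. 246. 291.] (array([ 503.4, -430.8]), 142.6, 48.4, -6.04) [ 0.551 -0.437  0.109] 0.321
```

View pics/w7.png

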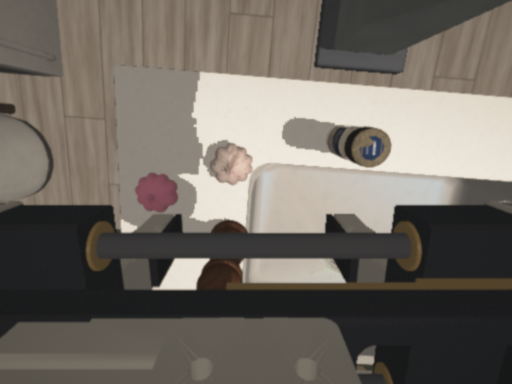

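Grey-white garlic at (232,164), pink look-alike at (157,191), mill behind at (225,260).

```bash
python3 -m creep '[[0.006,0,0,0,-2.7,-0.66,100],[0,0,0,4.5,0,0,100],[0,0,0,4.5,0,0,100],[0,0,0,4.5,0,0,100],[0,0,0,4.2,0,0,100],[0,0,0,2,0,0,100],[0,0,0,0,0,0,100],[0,0,0,0,0,0,100]]'
python3 - <<'E'
from h import *
go(.4525,-.437,.008,94)
E
```

```text
time_s: 29.15
tcp_pos: [0.4547, -0.4368, 0.0264]
eef_rot: [-43.3, 89.8, -39.2]
contact_force: [0.7, -0.1, 0.5]
gripper_width: 0.0875
t 29.15 p [ 0.4547 -0.4368  0.0264] jaw now 94.1 turn [0.001 0.002 0.002] shift cm [ 1.84 -0.   -0.22] F [ 0.7 -0.1  0.5] w 0.0875 j6 -60.0
```

```bash
python3 -m creep '[[0,0,0,1.3,0,-0.2,100],[0,0,0,0.5,0,0,100],[0,0,0,0,0,0,100],[0,0,0,0,0,0,45],[0,0,0,0,0,0,45],[0,0,0,0,0,0,45],[0,0,0,0,0,0,45],[0,0,0,0,0,0,45]]' 8
python3 - <<'E'
from h import *
go(.537,.1905,.23,94)
E
```

```text
time_s: 29.95
tcp_pos: [0.4515, -0.437, 0.0071]
eef_rot: [-37.4, 89.9, -33.4]
contact_force: [0.1, -0.1, 1.3]
gripper_width: 0.0551
t 29.95 p [ 0.4515 -0.437   0.0071] jaw now 94.0 turn [-0.001  0.001  0.001] shift cm [-22.29  62.    12.91] F [ 0.1 -0.1  1.3] w 0.0551 j6 -60.0
```

```bash
python3 -m creep '[[0,0,0,-2,0,0,45],[0,0,0,-4,0,0,45],[0,0,0,-4.5,0,0,45],[0,0,0,-4.5,0,0,45],[0,0,0,-4.5,0,0,45],[0,0,0,-3,0,0,45],[0,0,0,0,4.43,0.92,45],[0,0,0,0,4.43,0.92,45]]'
python3 -m creep '[[0,0,0,0,4.43,0.92,45],[0,0,0,0,4.43,0.92,45],[0,0,0,0,4.43,0.92,45],[0,0,0,0,4.43,0.92,45],[0,0,0,0,4.43,0.92,45],[0,0,0,0,4.43,0.92,45],[0,0,0,0,4.43,0.92,45],[0,0,0,0,4.43,0.92,45]]'
python3 -m creep '[[0,0,0,0,4.43,0.92,45],[0,0,0,0,4.43,0.92,45],[0,0,0,0,4.43,0.92,45],[0,0,0,0,4.43,0.92,45],[0,0,0,0,0,0,45],[0,0,0,0,0,0,45]]'
python3 - <<'E'
from h import *
go(.537,.1905,.110,94)
E
```

```text
time_s: 30.75
tcp_pos: [0.4634, -0.3468, 0.2328]
eef_rot: [-22.6, 89.8, -18.8]
contact_force: [0.9, 1.3, -0.6]
gripper_width: 0.0551
time_s: 31.55
tcp_pos: [0.512, 0.0135, 0.232]
eef_rot: [-15.4, 89.9, -11.4]
contact_force: [0.9, 0.2, -1.4]
gripper_width: 0.0553
time_s: 32.15
tcp_pos: [0.5363, 0.1918, 0.2311]
eef_rot: [-100.5, 89.9, -96.4]
contact_force: [-1.0, -0.7, 0.7]
gripper_width: 0.0547
t 32.15 p [0.5363 0.1918 0.2311] jaw now 94.1 turn [ 0.001 -0.     0.001] shift cm [12.11 -0.14  0.06] F [-1.  -0.7  0.7] w 0.0547 j6 -125.0
```

```bash
python3 -m creep '[[0,0,0,4,-0.14,0,45],[0,0,0,4,0,0,45],[0,0,0,2,0,0,45],[0,0,0,1,0,0,45],[0,0,0,0.5,0,0,45],[0,0,0,0,0,0,45],[0,0,0,0,0,0,45]]'
python3 - <<'E'
from h import *
go(.537,.1905,.110,94)
E
```

```text
time_s: 32.85
tcp_pos: [0.5376, 0.1896, 0.1179]
eef_rot: [6.6, 89.9, 10.6]
contact_force: [-0.1, -0.1, -0.7]
gripper_width: 0.0551
t 32.85 p [0.5376 0.1896 0.1179] jaw now 94.0 turn [-0.001  0.003 -0.   ] shift cm [ 0.79  0.09 -0.05] F [-0.1 -0.1 -0.7] w 0.0551 j6 -125.0
```

```bash
python3 -m creep '[[0,0,0,0.5,0.05,0,45],[0,0,0,0.3,0,0,45],[0,0,0,0,0,0,45],[0,0,0,0,0,0,45]]'
python3 -m creep '[[0,0,0,0,0,0,70],[0,0,0,0,0,0,85],[0,0,0,0,0,0,85],[0,0,0,-2,0,0,85],[0,0,0,-4,0,0,85],[0,0,0,-5,0,0,85],[0,0,0,-5,0,0,85],[0,0,0,-2,0,0,85]]'
python3 - <<'E'
from h import *
go(.563,-.434,.29,94)
C=cam('top');im,d=r.capture('top');P=cloud('top',d,C)
cv2.imwrite('pics/t8.png',cv2.resize(im[90:240,120:270],(600,600)))
for o in r.masks_of('garlic_a','top')[:3]:
    p=P[o['pixels']&(d>0)];print(round(o['score'],2),np.round(o['rect']),p.mean(0).round(3))
E
```

```text
time_s: 33.25
tcp_pos: [0.5371, 0.1902, 0.1089]
eef_rot: [-13.0, 89.9, -9.0]
contact_force: [0.9, 0.3, 1.0]
gripper_width: 0.0554
time_s: 34.05
tcp_pos: [0.5383, 0.1905, 0.2943]
eef_rot: [16.1, 89.6, 20.1]
contact_force: [0.4, 0.5, -0.3]
gripper_width: 0.0747
t 34.05 p [0.5383 0.1905 0.2943] jaw now 94.0 turn [-0.     0.007 -0.002] shift cm [  0.43 -62.47  -1.89] F [ 0.4  0.5 -0.3] w 0.0747 j6 -125.0
0.65 [162. 167. 182. 185.] [0.528 0.187 0.14 ]
0.6 [399. 188. 414. 202.] [ 0.494 -0.532  0.037]
```

View pics/t8.png

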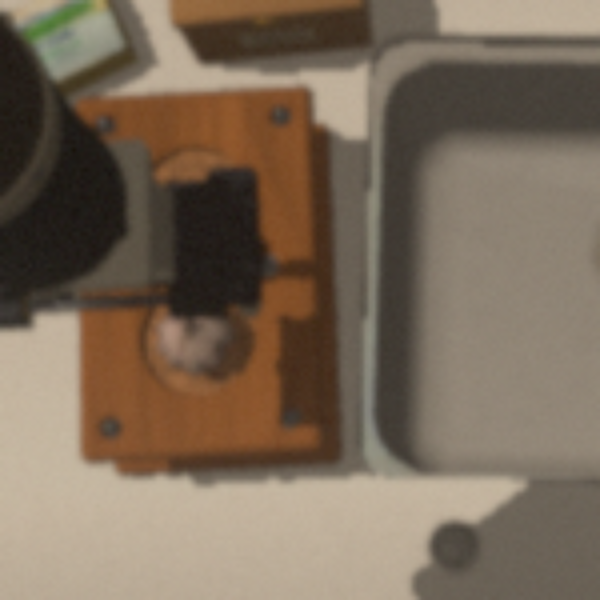

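Garlic is upright in the near recess (205,345), with the pins through the holes. Now the mill.

```bash
python3 -m creep '[[0,0,0,0,-4.46,0.14,100],[0,0,0,0,-4.46,0.14,100],[0,0,0,0,-4.46,0.14,100],[0,0,0,0,-4.46,0.14,100],[0,0,0,0,-4.46,0.14,100],[0,0,0,0,-4.46,0.14,100],[0,0,0,0,-4.46,0.14,100],[0,0,0,0,-4.46,0.14,100]]' 20
python3 -m creep '[[0,0,0,0,-4.46,0.14,100],[0,0,0,0,-4.46,0.14,100],[0,0,0,0,-4.46,0.14,100],[0,0,0,0,-4.46,0.14,100],[0,0,0,0,-4.46,0.14,100],[0,0,0,0,-4.46,0.14,100],[0,0,0,0,0,0,100],[0,0,0,0,0,0,100]]'
python3 - <<'E'
from h import *
go(.563,-.434,.106,94)
C=cam('wrist');im,d=r.capture('wrist');cv2.imwrite('pics/w9.png',im);P=cloud('wrist',d,C)
for o in r.masks_of('pepper_mill','wrist'):
    m=o['pixels']&(d>0);p=P[m]
    for lo,hi in ((.1,.142),(.142,.16),(.01,.05)):
        q=p[(p[:,2]>lo)&(p[:,2]<hi)]
        if len(q)>5: print(round(o['score'],2),np.round(o['rect']),lo,len(q),rect(q),q.mean(0).round(3))
E
```

```text
time_s: 34.95
tcp_pos: [0.572, -0.1668, 0.2878]
eef_rot: [-162.6, 90.0, -158.7]
contact_force: [0.9, 0.5, -0.2]
gripper_width: 0.0879
time_s: 35.75
tcp_pos: [0.5987, -0.4324, 0.2864]
eef_rot: [149.2, 89.9, 153.0]
contact_force: [0.7, 1.3, -1.0]
gripper_width: 0.0878
t 35.75 p [ 0.5987 -0.4324  0.2864] jaw now 93.8 turn [-0.003 -0.002 -0.001] shift cm [18.04  0.09 -3.58] F [ 0.7  1.3 -1. ] w 0.0878 j6 -65.0
0.68 [230. 120. 271. 172.] 0.1 1311 (array([ 569.2, -436.9]), 48.1, 47.8, -58.55) [ 0.568 -0.437  0.134]
0.68 [230. 120. 271. 172.] 0.142 98 (array([ 570.2, -437.1]), 11.3, 10.7, 47.85) [ 0.57  -0.437  0.149]
0.68 [230. 120. 271. 172.] 0.01 165 (array([ 550.3, -437.3]), 54.1, 22.4, -89.22) [ 0.548 -0.435  0.033]
```

View pics/w9.png

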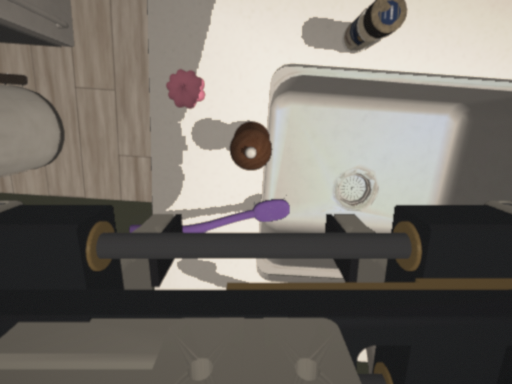

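Mill head at (251,147), the pink bulb well clear.

```bash
python3 -m creep '[[0,0,0,0,-0.26,-3.1,100],[0,0,0,0,0,0,100],[0,0,0,4,0,0,100],[0,0,0,4,0,0,100],[0,0,0,4,0,0,100],[0,0,0,3,0,0,100],[0,0,0,2,0,0,100],[0,0,0,0,0,0,100]]'
python3 - <<'E'
from h import *
go(.568,-.437,.106,94)
E
```

```text
time_s: 36.65
tcp_pos: [0.5677, -0.434, 0.116]
eef_rot: [144.8, 89.8, 148.9]
contact_force: [-0.5, -0.1, 0.5]
gripper_width: 0.0877
t 36.65 p [ 0.5677 -0.434   0.116 ] jaw now 94.0 turn [ 0.001 -0.003 -0.002] shift cm [ 1.   -0.3   0.01] F [-0.5 -0.1  0.5] w 0.0877 j6 -64.0
```

```bash
python3 -m creep '[[0,0,0,1.0,-0.3,0,100],[0,0,0,0,0,0,100],[0,0,0,0,0,0,45],[0,0,0,0,0,0,45],[0,0,0,0,0,0,45],[0,0,0,0,0,0,45],[0,0,0,0,0,0,45],[0,0,0,0,0,0,45]]' 25
python3 - <<'E'
from h import *
go(.641,.198,.32,94)
E
```

```text
time_s: 37.45
tcp_pos: [0.5691, -0.4393, 0.1092]
eef_rot: [-33.2, 89.9, -29.2]
contact_force: [-0.1, 0.8, 1.4]
gripper_width: 0.0475
t 37.45 p [ 0.5691 -0.4393  0.1092] jaw now 94.0 turn [-0.001  0.001  0.001] shift cm [-21.08  63.08  11.62] F [-0.1  0.8  1.4] w 0.0475 j6 -64.0
```

```bash
python3 -m creep '[[0,0,0,-1.5,0,0,45],[0,0,0,-3.5,0,0,45],[0,0,0,-4,0,0,45],[0,0,0,-4,0,0,45],[0,0,0,-4,0,0,45],[0,0,0,-3,0,0,45],[0,0,0,-1,0,0,45],[0,0,0,0,2,0.4,45]]'
python3 -m creep '[[0,0,0,0,4.5,0.83,45],[0,0,0,0,4.5,0.83,45],[0,0,0,0,4.5,0.83,45],[0,0,0,0,4.5,0.83,45],[0,0,0,0,4.5,0.83,45],[0,0,0,0,4.5,0.83,45],[0,0,0,0,4.5,0.83,45],[0,0,0,0,4.5,0.83,45]]'
python3 -m creep '[[0,0,0,0,4.5,0.83,45],[0,0,0,0,4.5,0.83,45],[0,0,0,0,4.5,0.83,45],[0,0,0,0,4.5,0.83,45],[0,0,0,0,4.5,0.83,45],[0,0,0,0,2.2,0.4,45],[0,0,0,0,0,0,45],[0,0,0,0,0,0,45]]'
python3 - <<'E'
from h import *
go(.641,.198,.212,94)
C=cam('wrist');im,d=r.capture('wrist');cv2.imwrite('pics/w10.png',im)
E
```

```text
time_s: 38.25
tcp_pos: [0.5713, -0.4204, 0.3206]
eef_rot: [-37.5, 89.8, -33.6]
contact_force: [0.5, -0.2, -2.7]
gripper_width: 0.0477
time_s: 39.05
tcp_pos: [0.6116, -0.0527, 0.3174]
eef_rot: [-173.2, 89.9, -169.2]
contact_force: [0.6, -0.8, -2.3]
gripper_width: 0.0472
time_s: 39.85
tcp_pos: [0.6402, 0.1947, 0.3173]
eef_rot: [-135.0, 89.9, -131.0]
contact_force: [-0.1, -0.7, -1.7]
gripper_width: 0.0474
t 39.85 p [0.6402 0.1947 0.3173] jaw now 94.0 turn [ 0.001 -0.002  0.002] shift cm [10.53  0.32  0.1 ] F [-0.1 -0.7 -1.7] w 0.0474 j6 -120.0
```

View pics/w10.png

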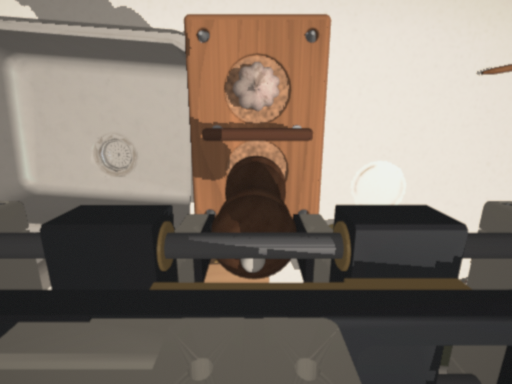

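The mill hangs straight above the far recess, and the garlic is centred in the near recess (257,88). Lowering.

```bash
python3 -m creep '[[0,0,0,2,0.3,0.1,45],[0,0,0,3,0,0,45],[0,0,0,2.5,0,0,45],[0,0,0,1.2,0,0,45],[0,0,0,0.7,0,0,45],[0,0,0,0,0,0,45],[0,0,0,0,0,0,45]]'
python3 - <<'E'
from h import *
go(.641,.198,.211,94)
E
```

```text
time_s: 40.6
tcp_pos: [0.6426, 0.1972, 0.2261]
eef_rot: [-4.4, 89.9, -0.5]
contact_force: [1.0, 0.8, -1.7]
gripper_width: 0.0473
t 40.6 p [0.6426 0.1972 0.2261] jaw now 94.0 turn [-0.001  0.002  0.   ] shift cm [ 1.51  0.09 -0.16] F [ 1.   0.8 -1.7] w 0.0473 j6 -120.0
```

```bash
python3 -m creep '[[0,0,0,0.6,0.05,-0.1,45],[0,0,0,0.4,0,0,45],[0,0,0,0.2,0,0,45],[0,0,0,0,0,0,45],[0,0,0,0,0,0,45]]'
python3 -m creep '[[0,0,0,0.1,0,0,45],[0,0,0,0,0,0,45]]'
python3 -m creep '[[0,0,0,0.1,0,0,45],[0,0,0,0,0,0,45]]'
python3 -m creep '[[0,0,0,0.1,0,0,45],[0,0,0,0,0,0,45]]'
```

```text
time_s: 41.1
tcp_pos: [0.641, 0.1978, 0.2128]
eef_rot: [-39.4, 89.9, -35.4]
contact_force: [-0.6, 0.9, -2.1]
gripper_width: 0.0474
time_s: 41.3
tcp_pos: [0.641, 0.1977, 0.2117]
eef_rot: [-38.5, 89.9, -34.6]
contact_force: [-0.2, 0.8, -2.4]
gripper_width: 0.0476
time_s: 41.5
tcp_pos: [0.6413, 0.1978, 0.2111]
eef_rot: [-15.1, 89.9, -11.1]
contact_force: [0.3, 0.6, -0.3]
gripper_width: 0.0475
time_s: 41.7
tcp_pos: [0.6417, 0.1979, 0.2111]
eef_rot: [-4.1, 89.8, -0.1]
contact_force: [-1.1, -0.2, 3.6]
gripper_width: 0.0475
```

Seated at 0.211 with upward contact. Releasing, lifting and moving aside for the final check.

```bash
python3 -m creep '[[0,0,0,-0.05,0,0,65],[0,0,0,0,0,0,85],[0,0,0,0,0,0,100],[0,0,0,0,0,0,100],[0,0,0,0,0,0,100],[0,0,0,-2,0,0,100],[0,0,0,-4,0,0,100],[0,0,0,-4,0,0,100]]'
python3 -m creep '[[0,0,0,-2,0,0,100],[0,0,0,0,-4.5,0,100],[0,0,0,0,-4.5,0,100],[0,0,0,0,-4.5,-1,100],[0,0,0,0,-4.5,-1,100],[0,0,0,0,-4.5,-1,100],[0,0,0,0,-4.5,-1,100],[0,0,0,0,0,0,100]]'
python3 - <<'E'
from h import *
for n in ('top','side'):
    C=cam(n);im,d=r.capture(n);P=cloud(n,d,C)
    a=im[90:240,120:270] if n=='top' else im[110:260,120:330]
    cv2.imwrite(f'pics/{n}_f.png',cv2.resize(a,None,fx=3.8,fy=3.8,interpolation=cv2.INTER_CUBIC))
    for q in ('garlic_a','lemon','pepper_mill','upper_board','salt_shaker','spice_jar'):
        for o in r.masks_of(q,n)[:3]:
            p=P[o['pixels']&(d>0)]
            if o['score']>.3 and len(p): print(n,q,round(o['score'],2),np.round(o['rect']),np.median(p,0).round(3),p[:,2].max().round(3))
            if q=='upper_board' and n=='top' and o['score']>.5:
                b=p[np.abs(p[:,2]-.108)<.006];A=np.c_[b[:,:2]-b[:,:2].mean(0),np.ones(len(b))];print(rect(b),np.linalg.lstsq(A,b[:,2],rcond=None)[0].round(4))
t=cv2.imread('pics/top_f.png');s=cv2.imread('pics/side_f.png')
E
```

```text
time_s: 42.5
tcp_pos: [0.6405, 0.1975, 0.3107]
eef_rot: [-120.4, 89.9, -116.4]
contact_force: [0.7, 0.9, 1.1]
gripper_width: 0.0876
time_s: 43.3
tcp_pos: [0.6185, -0.0789, 0.3309]
eef_rot: [-55.9, 89.9, -52.2]
contact_force: [0.8, -0.2, -0.9]
gripper_width: 0.0876
top garlic_a 0.46 [398. 187. 415. 204.] [ 0.494 -0.532  0.036] 0.057
top upper_board 0.77 [173. 110. 205. 206.] [0.63  0.126 0.109] 0.711
(array([593.5, 139.8]), 277.4, 69.8, 4.05) [-0.0026  0.0204  0.1091]
top salt_shaker 0.66 [227. 219. 241. 236.] [0.389 0.001 0.085] 0.097
top spice_jar 0.7 [325. 215. 341. 231.] [ 0.407 -0.289  0.106] 0.114
side garlic_a 0.47 [200. 200. 217. 213.] [0.527 0.205 0.134] 0.152
side garlic_a 0.39 [312. 141. 323. 153.] [ 0.488 -0.524  0.03 ] 0.053
side pepper_mill 0.65 [176. 164. 195. 208.] [0.628 0.215 0.186] 0.251
side upper_board 0.64 [150. 182. 243. 232.] [0.576 0.222 0.108] 0.174
side salt_shaker 0.6 [273. 199. 281. 222.] [0.386 0.017 0.05 ] 0.092
side spice_jar 0.58 [304. 155. 318. 182.] [ 0.402 -0.282  0.061] 0.112
```

View pics/side_f.png

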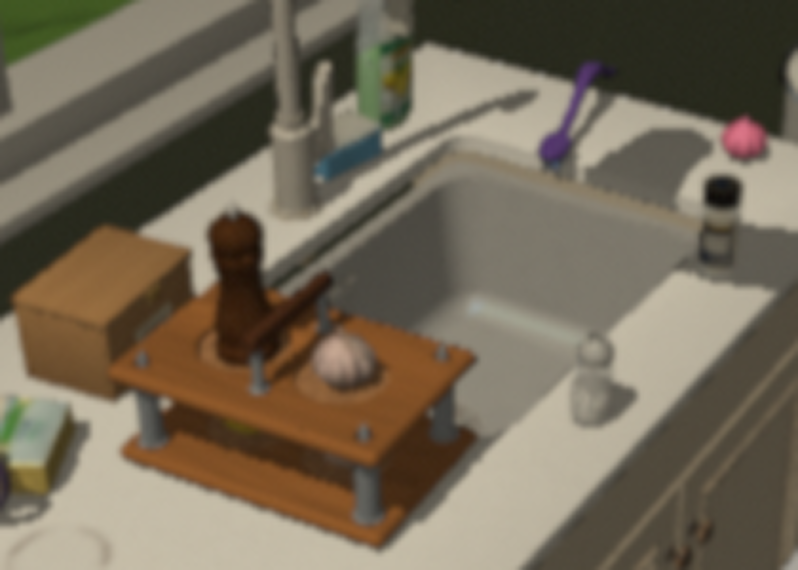

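View pics/top_f.png

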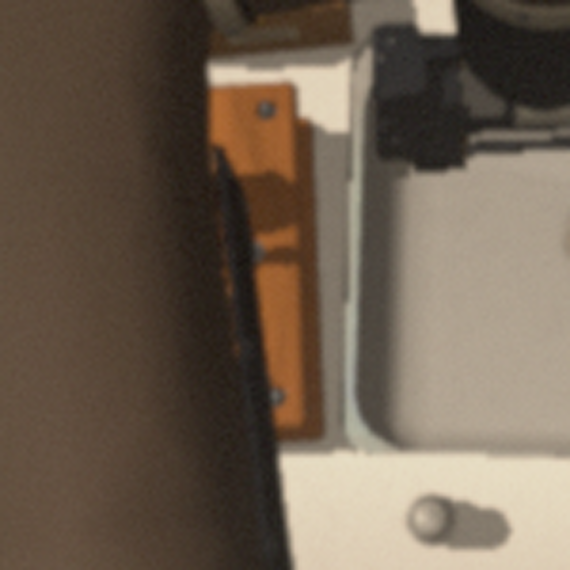

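The side view shows the mill upright in the far recess (240,340) and garlic in the near one (345,360). The board is down on all four posts, with the lemon and garlic visible beneath at (240,425) and (330,460). The arm hides most of the board in the top view.

Run:
```python
from h import *
print(r.close_job(), r.get_state()['time_s'])
```

```text
the job is handed in; nothing more can be done
the job is handed in; nothing more can be done
```

Both kits are made up in the order asked, and the job was handed in at about 44 s of the 144 s allowed.

- **Lower board:** the lemon is in the far recess and one garlic bulb in the near one.
- **Upper board:** it went over the four pins with little force. A top-camera fit just after release put its top at 108.3 mm (108 expected), sloping under 0.5 %.
- **On the upper board:** the other garlic bulb stands in the near recess and the pepper mill upright in the far one.
- **Left alone:** in the last pictures the salt shaker, the spice jar and the pink look-alike are where they were at the start.

**Checks that failed or disagreed:**
- In the last top view the arm hid most of the board. The fit there, on a thin strip partly cut off by the arm, gave a slope of about 2 %; I put that down to the arm and did not re-measure. The last side view shows the board sitting level on all four posts.
- The detector no longer reported the lemon after it was placed. I saw it in its recess in the top picture after placing, and under the board in the last side view.
- I never took a close-up of the lower garlic after releasing it; it shows only dimly under the board in the last side view.
- I first turned the wrist the wrong way above the lemon and corrected it before gripping. No contact force showed in the readings.

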